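# Feed a tile carrier under the leaf spring of the engraving jig

### The job

With the fingertips, press the tile carrier down hard on its sprung loading plate and keep it pressed down while you slide the carrier along the jig, under the lips and the steel leaf spring, until it is fully home against the red end stop and the loading plate has sprung back up behind it. Then take the fingers away. Only press and push the carrier, never lift it or tip it up, and leave everything else where it stands.

Things in the scene. Friction and masses are not known exactly. Their poses are not given: they have to be found in the camera images.
- jig: Fixed jig, 334 x 110 mm, 10 mm high ledge on its -y side. Origin: channel centre line, at table level, where the plate ends and the bed begins. +x: the way to slide, z up. Loading bay x -160 to 0 mm, walls 46 mm high, its floor the sprung plate (top at 40 mm, 31 mm when bottomed). Aluminium bed x 0 to 136 mm, top at 30 mm. Channel 83 mm wide. Heights are above the table.
- jig_lips (a point): Start of the two dark lips over the channel sides, x = 8 mm in the jig's frame, at their underside (50 mm high; top 56 mm). They run on to the end; between them is a slot 60 mm wide along which closed fingers can travel. They block the carrier's 16 mm thick front until it is pressed down over 6 mm.
- jig_bridge (a point): Near face of the red bridge over the channel (x = 74 to 84 mm in the jig's frame), at its underside, 58 mm above the table; top at 72 mm. Fingers must stay short of it. The leaf spring hangs from its far side, to x = 118 mm.
- jig_stop (a point): Foot of the face of the red end stop (x = 136 mm in the jig's frame, 30 mm above the table; its top is at 50 mm). The carrier's front touches it when home.
- carrier: Loose carrier 130 x 80 mm, 0.2 kg, slippery below. Origin: centre of underside; +x its front, along the jig's x. Front part (x -15 to 65 mm) 16 mm thick with a blue and white tile. Orange cross bar x -23 to -15 mm, 50 mm wide, top at 24 mm. Behind it (x -65 to -23) the dark thumb pad, 10 mm high: press here, push on the bar. Home: origin at x = 71, z = 30 mm in the jig's frame.
- carrier_pad (a point): Centre of the carrier's thumb pad, on its top face (44 mm behind the carrier's origin, 10 mm above its underside).
- plate (a joint): Sprung loading plate: 0 = up, 0.009 m = bottomed. With the carrier on it, it takes about 3 N to start moving and about 11 N more than the carrier's weight to bottom; it springs back up when the carrier has left it.
- leaf (a joint): Leaf spring on the bridge: 0 rad = hanging free, about 0.23 rad when the carrier's front has passed under it. It presses on the carrier with about 7 N.
- figure_a_mid (a point): Bystander: grey clay figure, 72 mm across, 170 mm tall. Point: its middle. Leave alone.
- figure_b_mid (a point): Bystander: pinkish clay figure, 72 mm across, 150 mm tall. Point: its middle. Leave alone.
- tool_glass_mid (a point): Bystander: glass of modelling tools, 60 mm across, 85 mm tall (tools to 155 mm). Point: its middle. Leave alone.
- rolling_pin_mid (a point): Bystander: lying wooden rolling pin, 310 mm long with its handles, 48 mm thick. Point: its middle. Leave alone.
- clay_knife_mid (a point): Bystander: flat clay knife, 180 mm long, lying on the table. Point: its middle. Leave alone.
- glaze_jar_mid (a point): Bystander: small amber jar, 40 mm across, 45 mm tall, on the jig's side ledge. Point: its middle. Leave alone.
- spare_tile_mid (a point): Bystander: loose terracotta tile 50 x 50 x 8 mm, on the jig's side ledge. Point: its middle. Leave alone.
There are look-alikes about, which are no part of the job. Leave any yellow look-alike of the carrier alone.

How it is judged:
By the outcome, as a careful person would: the job done as asked, in the order asked, and still so for the second after the job is handed in, with the robot touching nothing.
It also fails if it takes over 37 s, if anything falls off the work surface, if the arm or the gripper's body presses on something with over 40 N, if the wrist force passes 120 N, or if a joint passes its speed limit or range.

### The arm

A 7-joint arm with a two-finger parallel gripper is mounted at the origin on the work surface. World frame = base frame: x ahead of the robot, y to its left, z up, the work surface at z = 0. Lengths are in m, angles in rad, forces in N, time in s.
With the tool pointing down it reaches from about 0.4 to 0.85 m from the base axis. Payload 6.9 kg.
Tool frame: the origin (TCP) lies midway between the tips of the shut fingers; the grasp point (between the pads) lies behind it (ctrl.pinch_z is the z of the grasp point in the tool frame, in m); z points along the fingers, y is the line along which they close (so a half turn about z gives the same grasp; the last joint's range is limited). The gripper opens to 85 mm and grips with 20 to 120 N. Pads are 22 mm wide; open, the fingers measure 114 mm over their backs; the gripper's body (76 mm by 85 mm) begins 54 mm behind the grasp point. The pads swing forward as they close: fully open they stand 13 mm farther back than shut.
Start: joints at [1.244, 0.507, -0.238, 1.5, 0.126, 1.149, -0.155], TCP at [0.262, -0.568, 0.231] pointing down, gripper open.
Joint ranges: [-3.08, 3.08], [-0.24, 2.05], [-1.43, 1.35], [0, 2.5], [-1.52, 4.66], [0.17, 1.96], [-2.89, 2.89]. Speed limits (rad/s): [2.39, 2.39, 3.14, 3.14, 3.14, 3.14, 3.14].

### API

Orientations are given as a unit quaternion [w, x, y, z].
In Python, from station import ctrl, get_state, vision, ticket, models gives the robot as it stands. Calls block until the motion is done:
- ctrl.movep(position, orientation): joint-space move of the TCP to a pose.
- ctrl.movel(position, frame=None, max_speed=0.15): straight line of the TCP; frame=None keeps the orientation; max_speed is the mean speed in m/s.
- ctrl.set_joints(angles): joint-space move.
- ctrl.ungrasp() and ctrl.close_gripper(force=None): open the fingers fully, or close them until they stop; force is the grip in N (None keeps the last).
- ctrl.pause(seconds).
- ctrl.ik(position, orientation): joint angles nearest the present ones, or None.
- get_state(): the state.
- vision.grab_frame(name): name is "scene" or "top"; returns (picture, depth): 384x512x3 uint8, blue, green, red; 384x512 float32, m along the optical axis (not along the pixel's ray), 0 where there is no reading.
- vision.camera_info(name): a dict with "mtx" (3x3 intrinsics, pixels), "R" (3x3) and "t" (3): a world point X has camera coordinates R X + t. Camera axes: x right, y down, z forward; pixel columns grow to the right and rows downward; lengths in m; the calibration is good to about 2 mm. A picture is of the moment at which its call begins. camera_info takes no time and is no camera call.
A pose or a line that the arm cannot do raises ctrl.Unreachable and nothing moves.
- ticket.close_job(): hands the job in; it is judged then, once.
Trained networks look in the newest picture that a camera, given by its name, has taken for a name from the list of things; names that differ only in an ending like _2 or _b are one class to them, and where a whole thing is asked for, a point or a joint stands for the part that bears it (a point fixed in the world has none). Each returns a list of dicts, best first, with "p" (0 to 1); they miss things now and then, are a little off and sometimes report something else, mostly with a low value. They report only what shows in the picture. A call takes as long as a camera call. They do not tell look-alikes from the thing itself.
- models.recognise(camera, target): "point" ([column, row] in pixels, amid what is visible of it).
- models.masks_of(camera, target): "mask" (384x512 bool, what is visible of it) and "point" ([column, row] in pixels, amid what is visible of it).
The state is a dict: "time": time; "qpos": joint angles; "qd": joint speeds; "tau": joint torques, N m; "tcp_pos": TCP position; "eef_rot": TCP orientation; "contact_force": force on the tool from outside, world axes, zero at the start; "wrist_torque": the same for the moment, N m; "width": finger opening in m; "gripper_force": force on a finger pad.
Only numpy, scipy, OpenCV 4.12 (cv2) and the standard library are available. Lean on these libraries where they do the work, as an engineer would, in place of code of your own. Each camera call takes 0.05 s, during which the arm holds its last target. There are 200 camera calls.

## Working session

There is one attempt and no reset: what is moved stays moved. The work goes in short steps, each a Python script; the robot and the scene stay as the last script left them, time stands still between calls to the robot, and variables do not carry over. Pictures are saved under pics/ and viewed, at most 10 in all, crops included, and the job is handed in when it is done.

```bash
ls; mkdir -p pics; cat > h.py <<'E'
import numpy as np, cv2
from station import ctrl, get_state, vision, ticket, models
def world(cam, px, d):
    c=vision.camera_info(cam); K=np.array(c["mtx"]);R=np.array(c["R"]);t=np.array(c["t"])
    p=np.atleast_2d(px).astype(float); d=np.atleast_1d(d)
    X=np.c_[(p[:,0]-K[0,2])/K[0,0],(p[:,1]-K[1,2])/K[1,1],np.ones(len(p))]*d[:,None]
    return (X-t)@R
def pix(cam,X):
    c=vision.camera_info(cam); K=np.array(c["mtx"])
    x=(np.atleast_2d(X)@np.array(c["R"]).T+np.array(c["t"]))@K.T
    return x[:,:2]/x[:,2:]
E
python3 - <<'E'
from h import *
np.set_printoptions(precision=3,suppress=True)
for cam in ("top","scene"):
    im,d=vision.grab_frame(cam); cv2.imwrite(f"pics/{cam}0.png",im); np.save(f"pics/{cam}0d.npy",d)
    for n in ("carrier","carrier_pad","jig","jig_lips","jig_bridge","jig_stop"):
        for r in models.recognise(cam,n)[:3]:
            u,v=np.round(r["point"]).astype(int); print(cam,n,round(r["p"],2),(u,v),world(cam,(u,v),d[v,u])[0])
a=cv2.imread("pics/top0.png");b=cv2.imread("pics/scene0.png")
s=get_state(); print(s["time"],s["tcp_pos"],s["eef_rot"],s["contact_force"],ctrl.pinch_z)
E
```

```text
pics
top carrier 0.89 (np.int64(344), np.int64(256)) [ 0.321 -0.207  0.016]
top carrier 0.88 (np.int64(229), np.int64(257)) [0.324 0.121 0.018]
top carrier_pad 0.95 (np.int64(267), np.int64(184)) [0.528 0.008 0.058]
top carrier_pad 0.93 (np.int64(343), np.int64(259)) [ 0.313 -0.204  0.015]
top carrier_pad 0.55 (np.int64(226), np.int64(258)) [0.322 0.13  0.017]
top jig 0.82 (np.int64(244), np.int64(163)) [0.594 0.074 0.032]
top jig 0.62 (np.int64(268), np.int64(180)) [0.539 0.005 0.058]
top jig_lips 0.71 (np.int64(246), np.int64(164)) [0.591 0.068 0.03 ]
top jig_lips 0.34 (np.int64(231), np.int64(128)) [0.692 0.109 0.057]
top jig_bridge 0.87 (np.int64(242), np.int64(160)) [0.598 0.078 0.057]
top jig_stop 0.78 (np.int64(244), np.int64(163)) [0.594 0.074 0.032]
scene carrier 0.85 (np.int64(157), np.int64(182)) [ 0.32  -0.21   0.014]
scene carrier 0.75 (np.int64(258), np.int64(200)) [0.528 0.003 0.056]
scene carrier 0.63 (np.int64(115), np.int64(231)) [ 0.488 -0.36   0.1  ]
scene carrier_pad 0.9 (np.int64(156), np.int64(184)) [ 0.323 -0.215  0.012]
scene carrier_pad 0.6 (np.int64(257), np.int64(202)) [ 0.534 -0.002  0.058]
scene carrier_pad 0.57 (np.int64(262), np.int64(146)) [0.334 0.114 0.023]
scene jig 0.8 (np.int64(296), np.int64(221)) [0.615 0.072 0.028]
scene jig_lips 0.84 (np.int64(293), np.int64(223)) [0.611 0.066 0.017]
scene jig_lips 0.59 (np.int64(256), np.int64(198)) [0.523 0.    0.06 ]
scene jig_bridge 0.94 (np.int64(293), np.int64(222)) [0.61  0.066 0.021]
scene jig_stop 0.86 (np.int64(296), np.int64(222)) [0.615 0.072 0.023]
scene jig_stop 0.71 (np.int64(257), np.int64(201)) [ 0.53  -0.001  0.057]
0.7 [ 0.262 -0.568  0.231] [0.    0.977 0.214 0.   ] [ 0.962 -1.12   0.124] -0.0187
```

```bash
python3 - <<'E'
import cv2
a=cv2.imread("pics/top0.png");b=cv2.imread("pics/scene0.png")
cv2.imwrite("pics/a.png",cv2.resize(a,(800,600),interpolation=cv2.INTER_CUBIC))
cv2.imwrite("pics/b.png",cv2.resize(b,(800,600),interpolation=cv2.INTER_CUBIC))
cv2.imwrite("pics/c.png",cv2.resize(a[100:250,190:340],(600,600),interpolation=cv2.INTER_CUBIC))
E
```

```text
(no output)
```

View pics/a.png

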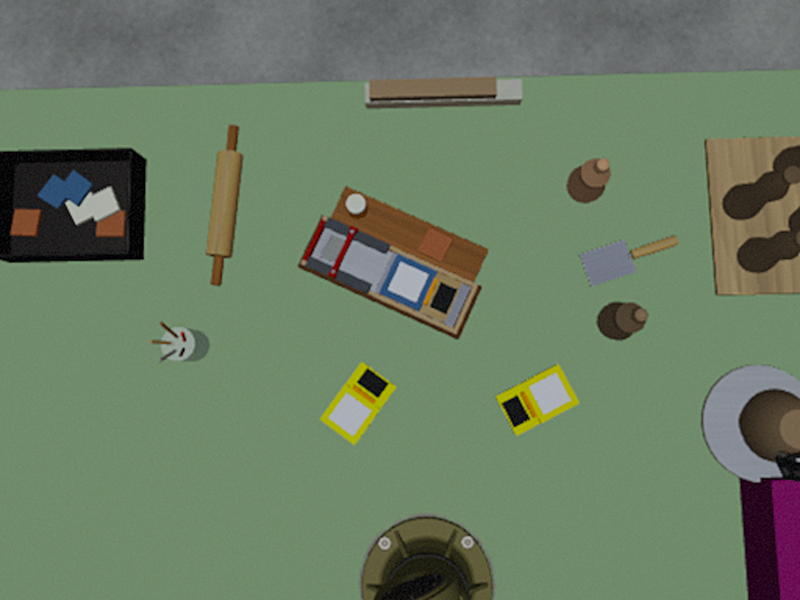

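View pics/b.png

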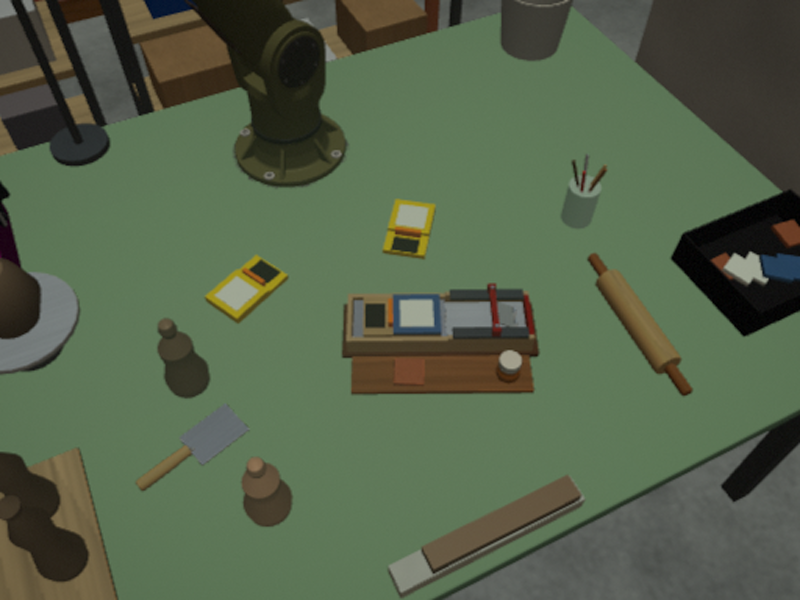

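View pics/c.png

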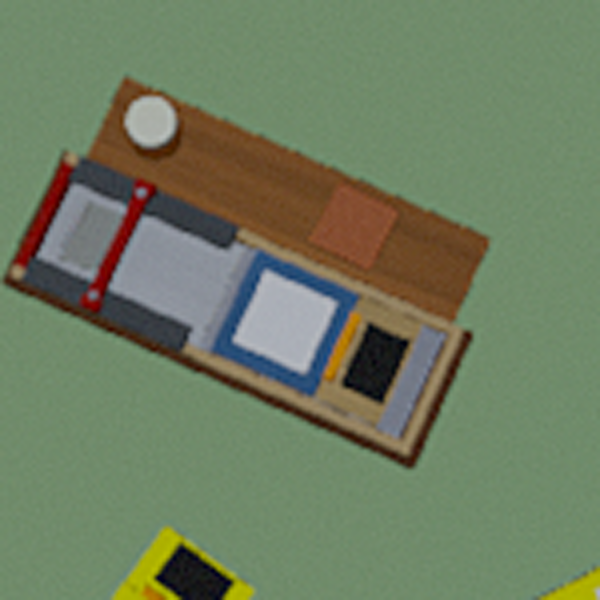

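The top view shows the real carrier, with its blue and white tile, in the jig at about full-frame pixel (264,184). Its thumb pad is at about (284,191). The two yellow look-alikes lie on the table at about (229,258) and (344,256). Only the blue-tiled one sits in the jig as described, and the enlarged crop confirms it. It slides up and to the left towards the red bridge and stop.

```bash
cat > fit.py <<'E'
from h import *
from scipy.optimize import least_squares
np.set_printoptions(precision=4,suppress=True)
def ray(cam,px,z):
    a=world(cam,px,1.0); b=world(cam,px,2.0); s=(z-a[:,2])/(b-a)[:,2]
    return (a+(b-a)*s[:,None])[:,:2]
c=lambda u,v:(190+u/4-.375,100+v/4-.375)      # crop c.png -> top pixel
s=lambda u,v:(u*.64-.18,v*.64-.18)             # b.png -> scene pixel
def pose(T,p): 
    C,S=np.cos(T[2]),np.sin(T[2]); p=np.atleast_2d(p); return np.c_[T[0]+C*p[:,0]-S*p[:,1],T[1]+S*p[:,0]+C*p[:,1],p[:,2]]
# bridge midline pts, lips start, slots edges: (x,y,z in jig) with None = unknown coordinate
J=[("top",c(142,190),79,None,.074),("top",c(92,297),79,None,.074),("top",c(238,240),8,None,.056),("top",c(188,342),8,None,.056),
   ("top",c(45,215),None,0,.050),("top",c(117,243),None,0,.074),
   ("scene",s(494,290),79,None,.074),("scene",s(492,339),79,None,.074),("scene",s(450,293),8,None,.056),("scene",s(453,334),8,None,.056),("scene",s(493,315),None,0,.074)]
def res(T):
    r=[]
    for cam,px,x,y,z in J:
        w=ray(cam,px,z)[0]-T[:2]; C,S=np.cos(T[2]),np.sin(T[2]); l=[C*w[0]+S*w[1],-S*w[0]+C*w[1]]
        if x is not None:r.append(l[0]*1000-x)
        if y is not None:r.append(l[1]*1000-y)
    return np.array(r)
T=least_squares(res,[.53,.0,1.2],x_scale=[.1,.1,.1],loss="soft_l1").x
print("jig",T,np.degrees(T[2])); print(res(T))
inv=lambda p:(np.c_[np.cos(T[2])*(p-T[:2])[:,0]+np.sin(T[2])*(p-T[:2])[:,1],-np.sin(T[2])*(p-T[:2])[:,0]+np.cos(T[2])*(p-T[:2])[:,1]])
print("blue corners",inv(np.vstack([ray("top",c(*q),.056) for q in [(258,252),(358,292),(313,392),(215,350)]]))*1000)
print("scene blue",inv(np.vstack([ray("scene",s(*q),.056) for q in [(393,294),(440,294),(442,333),(393,334)]]))*1000)
print("pad",inv(ray("top",c(376,364),.05))*1000, "bar",inv(ray("top",c(343,346),.064))*1000)
print("back wall outer",inv(np.vstack([ray("top",c(*q),.046) for q in [(468,333),(410,463)]]))*1000)
np.save("T.npy",T)
im=cv2.imread("pics/top0.png"); big=cv2.resize(im[100:250,190:340],(600,600),interpolation=cv2.INTER_CUBIC)
sc=cv2.imread("pics/scene0.png"); bs=cv2.resize(sc[170:260,210:350],(840,540),interpolation=cv2.INTER_CUBIC)
L=[[(8,30,56),(130,30,56)],[(8,-30,56),(130,-30,56)],[(8,-41,56),(8,41,56)],[(74,-41,72),(74,41,72)],[(136,-41,50),(136,41,50)],[(-160,-41.5,46),(0,-41.5,46)],[(-160,41.5,46),(0,41.5,46)],[(-160,41.5,46),(-160,-41.5,46)]]
for a in L:
    w=pose(T,np.array(a)/1000.)
    p=((pix("top",w)-[190,100]+.5)*4-.5).astype(int); cv2.line(big,tuple(map(int,p[0])),tuple(map(int,p[1])),(0,255,0),1)
    p=((pix("scene",w)-[210,170]+.5)*6-.5).astype(int); cv2.line(bs,tuple(map(int,p[0])),tuple(map(int,p[1])),(0,255,0),1)
bs=cv2.resize(bs,(600,386)); out=np.zeros((600,800,3),np.uint8); out[:386,:400]=cv2.resize(big,(400,400))[:386]
cv2.imwrite("pics/d.png",cv2.resize(np.vstack([big[100:470],np.zeros((2,600,3),np.uint8),bs[:228*386//386+0]]),(600,600)))
E
python3 fit.py
```

```text
jig [0.56   0.0694 1.112 ] 63.71471154728898
[  2.6236   1.2157  -1.0028  -0.3678   1.2758   0.2163   1.0205  -9.9898
  -0.9978   0.354  -17.9281]
blue corners [[ -9.6375 -38.4499]
 [-86.2388 -42.5334]
 [-87.6138  35.4325]
 [-12.1604  37.9101]]
scene blue [[-90.8961  39.1577]
 [-10.2489  39.4545]
 [ -9.706  -41.8635]
 [-90.5394 -44.1604]]
pad [[-119.3019   -2.0356]] bar [[-93.259   -2.2415]]
back wall outer [[-169.1218  -50.3711]
 [-170.5684   51.0949]]
```

View pics/d.png

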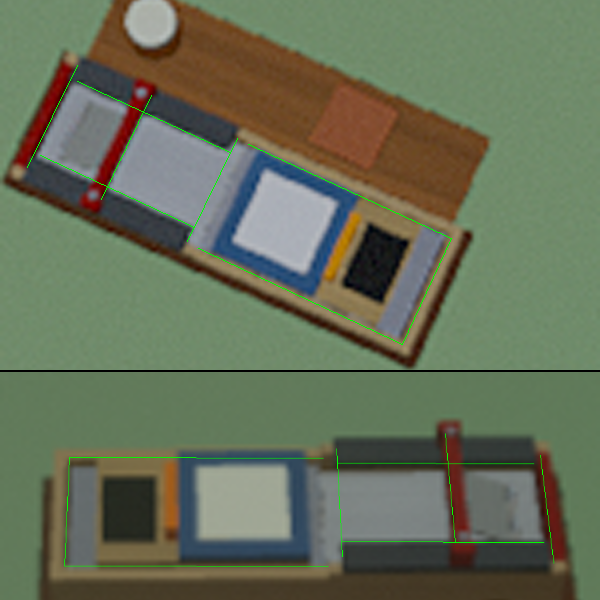

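The jig fit agrees in both views to about 2 mm. The carrier origin is at jig x ≈ -75 mm and the rear face of the bar at about -98 mm. Next I go above the pad with closed fingers.

```bash
cat >> h.py <<'E'
from scipy.spatial.transform import Rotation as Ro
T=np.load("T.npy"); jx=np.array([np.cos(T[2]),np.sin(T[2]),0]); jy=np.array([-jx[1],jx[0],0])
def P(x,y,z): return list(np.array([T[0],T[1],0])+jx*x/1000+jy*y/1000+[0,0,z/1000])
def Q(s): 
    q=Ro.from_matrix(np.c_[s*jx,-s*jy,[0,0,-1]]).as_quat(); return [q[3],*q[:3]]
def st(m=""):
    s=get_state(); w=np.array(s["tcp_pos"])-[T[0],T[1],0]; F=np.array(s["contact_force"])
    print(m,"t%.2f"%s["time"],"jig xyz mm",np.round(np.array([w@jx,w@jy,w[2]])*1000,1),"F jig",np.round([F@jx,F@jy,F[2]],1),"width",round(s["width"],4)); return s
E
python3 - <<'E'
from h import *
s=get_state(); best=None
for sg in (1,-1):
    q=ctrl.ik(P(-114,-1,120),Q(sg)); print(sg,None if q is None else np.round(q,2))
    if q is not None and (best is None or np.abs(np.array(q)-s["qpos"]).max()<best[0]): best=(np.abs(np.array(q)-s["qpos"]).max(),sg)
sg=best[1]; print(best)
ctrl.movep(P(-114,-1,230),Q(sg)); st("above")
ctrl.close_gripper(30); st("closed")
ctrl.movel(P(-114,-1,70),max_speed=.15); st("low")
im,d=vision.grab_frame("scene"); cv2.imwrite("pics/e.png",cv2.resize(im[130:260,200:360],(800,650))[:600])
E
```

```text
1 [ 0.41  0.5  -0.58  1.95  0.38  0.8  -0.84]
-1 [ 0.75  0.73 -1.23  1.94  0.8   1.07  1.85]
(np.float64(0.832085267457305), 1)
above t2.82 jig xyz mm [-115.3   -1.7  229.8] F jig [-0.5  0.2  0.2] width 0.0855
closed t3.58 jig xyz mm [-114.   -1.  230.] F jig [-0.2 -0.6  1. ] width -0.0001
low t4.80 jig xyz mm [-113.7   -1.4   70.7] F jig [-0.9 -0.4 -0.9] width 0.0001
```

View pics/e.png

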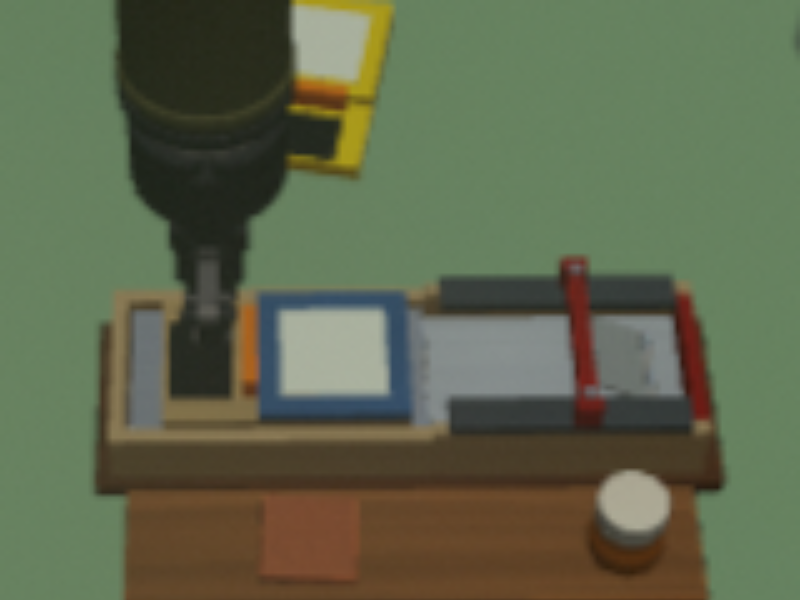

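The closed fingers at about (205,325) in the crop hang over the dark pad behind the orange bar at (250,345), and they sit centred. I press down in steps and watch the force.

```bash
python3 - <<'E'
from h import *
ctrl.movel(P(-114,-1,52),max_speed=.1); st(52)
for z in (48,45,42,40,38,36,34):
    ctrl.movel(P(-114,-1,z),max_speed=.04); ctrl.pause(.1); s=st(z)
    if s["contact_force"][2]>25: break
E
```

```text
52 t5.18 jig xyz mm [-114.1   -0.8   52. ] F jig [-0.1 -0.8  0.6] width -0.0002
48 t5.53 jig xyz mm [-113.6   -1.5   48.5] F jig [ 0.3 -0.5  4.6] width -0.0002
45 t5.88 jig xyz mm [-113.6   -1.6   45.6] F jig [ 0.3 -0.8  6.2] width 0.0001
42 t6.23 jig xyz mm [-113.6   -1.5   42.8] F jig [-0.1  0.3  9.8] width 0.0001
40 t6.58 jig xyz mm [-113.6   -1.6   41.1] F jig [-0.7  1.3 13. ] width 0.0002
38 t6.93 jig xyz mm [-113.6   -1.7   40.8] F jig [-3.8  6.7 33.2] width 0.0
```

The plate bottomed at a tip height of 40.9 mm. I now slide, keeping the same press.

```bash
python3 - <<'E'
from h import *
for x in (-104,-90,-70,-45,-20,0,15,25,32):
    ctrl.movel(P(x,-1,38),max_speed=.05); s=st(x)
    F=np.array(s["contact_force"])
    if abs(F@jx)>35 or np.linalg.norm(F)>60: print("stop"); break
im,d=vision.grab_frame("scene"); cv2.imwrite("pics/f.png",cv2.resize(im[130:260,200:360],(800,650))[:600])
E
```

```text
-104 t7.28 jig xyz mm [-105.    -2.7   40.8] F jig [-6.9  3.5 34.1] width -0.0002
-90 t7.72 jig xyz mm [-91.6  -2.5  40.9] F jig [-9.2  3.2 34.7] width 0.0
-70 t8.27 jig xyz mm [-71.6  -2.2  40.9] F jig [-8.8  3.9 35.3] width 0.0
-45 t8.92 jig xyz mm [-46.6  -1.9  40.7] F jig [-9.3  4.9 33.5] width -0.0
-20 t9.57 jig xyz mm [-21.4  -1.6  40.6] F jig [-7.3  4.8 31. ] width 0.0001
0 t10.12 jig xyz mm [-1.1 -1.3 40.5] F jig [-7.9  5.6 29.8] width -0.0
15 t10.57 jig xyz mm [10.8 -1.8 40.5] F jig [-14.1   4.7  33.1] width -0.0002
25 t10.92 jig xyz mm [20.6 -1.6 40.4] F jig [-14.7   4.7  33.8] width -0.0001
32 t11.21 jig xyz mm [28.5 -1.5 40.3] F jig [-12.7   4.3  31.6] width 0.0001
```

View pics/f.png

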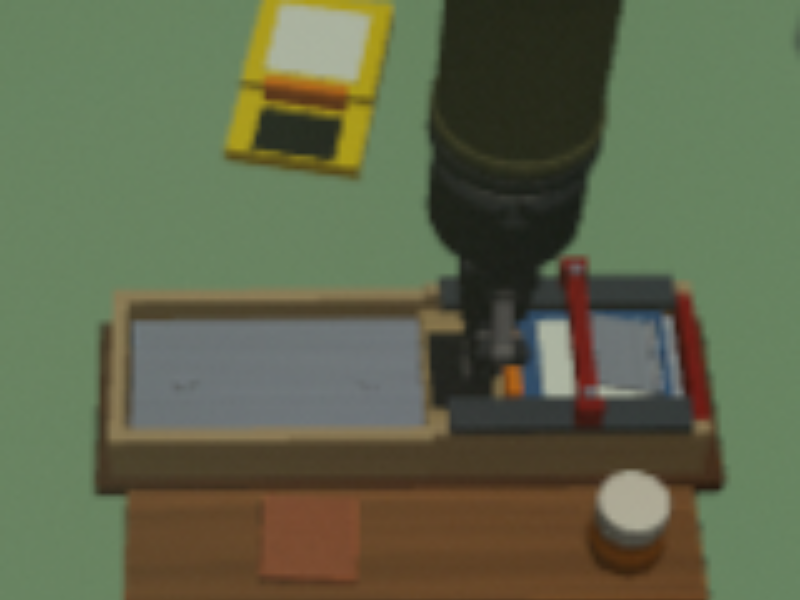

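The carrier's front at about (668,340) is a few mm short of the red stop, its rear is just at the plate, and the leaf lies on it. I continue in small steps until the stop resists.

```bash
python3 - <<'E'
from h import *
for x in range(35,54,2):
    ctrl.movel(P(x,-1,38),max_speed=.03); ctrl.pause(.05); s=st(x)
    if s["contact_force"]@jx<-32: print("stop"); break
im,d=vision.grab_frame("scene"); cv2.imwrite("pics/g.png",cv2.resize(im[130:260,200:360],(800,650))[:600])
E
```

```text
35 t11.56 jig xyz mm [31.5 -1.6 40.1] F jig [-11.9   4.   29.2] width -0.0001
37 t11.86 jig xyz mm [33.  -1.5 40.1] F jig [-13.3   4.   28.8] width 0.0002
39 t12.16 jig xyz mm [34.9 -1.5 40. ] F jig [-14.5   4.4  28.9] width 0.0002
41 t12.46 jig xyz mm [36.8 -1.5 40. ] F jig [-14.4   5.3  29.4] width -0.0003
43 t12.76 jig xyz mm [36.9 -1.5 40. ] F jig [-18.7   5.1  32.9] width -0.0
45 t13.06 jig xyz mm [36.9 -1.5 40. ] F jig [-23.1   6.2  37.2] width 0.0003
47 t13.36 jig xyz mm [36.9 -1.5 40. ] F jig [-27.7   6.7  40.7] width -0.0002
49 t13.66 jig xyz mm [37.  -1.5 40. ] F jig [-31.7   6.7  44.6] width -0.0
51 t13.96 jig xyz mm [37.  -1.5 40. ] F jig [-36.4   8.3  48.9] width 0.0
stop
```

View pics/g.png

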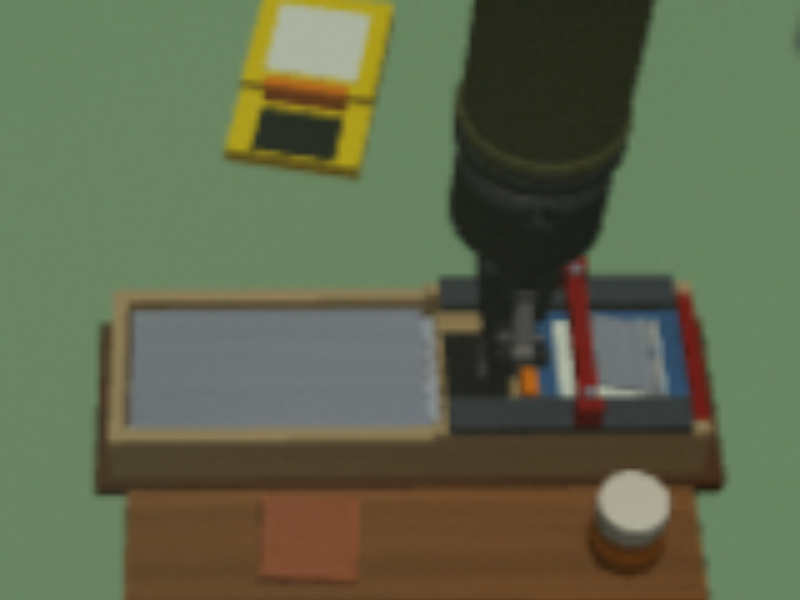

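The tip stopped at x = 37.0 mm, where home was predicted. The tile's front meets the red stop at about (690,350), and the plate has sprung up behind the carrier at about (435,370). I relax the push, lift straight up, back off and check.

```bash
python3 - <<'E'
from h import *
ctrl.movel(P(37.5,-1.5,38),max_speed=.05); st("relax")
ctrl.movel(P(37,-1.5,40.2),max_speed=.03); st("unload")
ctrl.movel(P(36.5,-1.5,60),max_speed=.06); st("up")
ctrl.movel(P(30,-1.5,200),max_speed=.15)
ctrl.movel(P(-150,0,220),max_speed=.25); st("away")
im,d=vision.grab_frame("scene"); a=cv2.resize(im[165:255,210:350],(700,450))
cv2.imwrite("pics/i.png",a)
E
```

```text
relax t14.43 jig xyz mm [36.9 -1.5 40.1] F jig [-4.3  4.4 22.9] width -0.0001
unload t14.68 jig xyz mm [36.7 -1.5 40.1] F jig [-1.9  1.5  7.4] width -0.0002
up t15.16 jig xyz mm [36.6 -1.7 60.3] F jig [ 0.3 -0.1 -0.2] width 0.0001
away t17.12 jig xyz mm [-1.487e+02  2.000e-01  2.199e+02] F jig [0.7 0.7 0.6] width 0.0001
```

View pics/i.png

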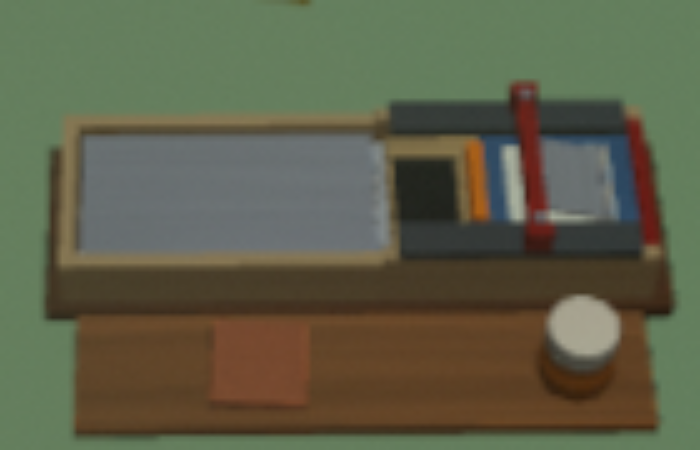

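The carrier is home: its front is against the red stop at about (635,190) and the leaf presses on the tile. The plate is up, with its edge at about (385,190), and the jar and spare tile have not moved. I hand the job in.

```bash
python3 -c "
from station import ticket
print(ticket.close_job())"
```

```text
the job is handed in; nothing more can be done
None
```

The carrier was pressed down, slid fully home against the red stop with the plate sprung back up behind it, the fingers were taken away, and the job was handed in after about 17 s of robot time.

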